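# Zero a bench flour mill and set it four clicks coarse

## Robot

A 6-joint arm with a two-finger parallel gripper is mounted at the origin on the work surface. World frame = base frame: x ahead of the robot, y to its left, z up, the work surface at z = 0. Lengths are in m, angles in degrees, forces in N, time in s.
With the tool pointing down it reaches from about 0.325 to 0.875 m from the base axis. Payload 4.4 kg.
Tool frame: the origin (TCP) lies at the very end of the fingers, on their centre line; the grasp point (between the pads) lies behind it (bot.grip_point_offset is the z of the grasp point in the tool frame, in m); z points along the fingers, y is the line along which they close (so a half turn about z gives the same grasp; the last joint's range is limited). The gripper opens to 85 mm and grips with 20 to 120 N. Pads are 22 mm wide; open, the fingers measure 114 mm over their backs; the gripper's body (76 mm by 85 mm) begins 54 mm behind the grasp point. The pads swing forward as they close: fully open they stand 13 mm farther back than shut.
Start: joints at [58.47, 11.837, 88.321, -0, 79.842, -8.623], TCP at [0.224, 0.53, 0.231] pointing down, gripper open.
Joint ranges: [-156.59, 156.59], [-49.26, 127.26], [12.9, 141.05], [-63.56, 243.56], [4.71, 150.69], [-161.64, 161.64]. Speed limits (degrees/s): [159.86, 159.86, 180, 180, 180, 180].

## Interface

Orientations are given as a 3x3 rotation matrix whose columns are the frame's x, y, z axes.
In Python, from station import bot gives the robot as it stands.
- The arm moves only by the shell command python3 -m inch 'ROWS' [FORCE]. ROWS is JSON, a list of rows, each a list of 3 entries, a list of its own where there are three numbers: the shift along the tool's x, y, z in mm, then the turn, a rotation vector about the tool's x, y, z in degrees, then the finger opening in mm, from 0 to 85.4. A call has exactly 5 rows; each row shifts and turns the commanded pose from where the row before left it, along the tool's axes as they then stand; what a row does not reach is not made up. A row lasts 1/10 s, in which the tool goes at most 50 mm and 8.59 degrees, less where a joint would pass 70% of its speed; a pose out of reach is approached as far as the arm can. A call with a gripper value outside its range is refused whole. The fingers move at their own pace and stop on an object; FORCE is the grip in N (left out, the last holds). Time passes only in rows, so rows that do not move let the fingers close, or fill a call up. It gives the time, the measured TCP pose, the force, the opening and the grip force at its end, in the units of the state.
- bot.sense(): the state, without advancing time (a new reading comes with each control period).
- bot.snapshot(name): name is "side" or "top" or "wrist"; returns the picture (480x640x3 uint8, red, green, blue); there is no depth.
- bot.camera_info(name): a dict with "K" (3x3 intrinsics, pixels), "rvec" (rotation vector, rad) and "tvec" (3), from world to camera coordinates, as OpenCV has them. Camera axes: x right, y down, z forward; pixel columns grow to the right and rows downward; lengths in m; the calibration is good to about 2 mm. A picture is of the moment at which its call begins: read the wrist's pose just before it. camera_info takes no time and is no camera call; for the wrist camera it gives the pose at the moment of the call.
- bot.finish_job(): hands the job in; it is judged then, once.
The state is a dict: "time_s": time; "q": joint angles; "joint_vel": joint speeds; "tau": joint torques, N m; "tool_pos": TCP position; "tool_rot": TCP orientation; "contact_force": force on the tool from outside, world axes, zero at the start; "ft_torque": the same for the moment, N m; "opening": finger opening in m; "grip_force": force on a finger pad.
Only numpy, scipy, OpenCV 4.12 (cv2) and the standard library are available. Lean on these libraries where they do the work, as an engineer would, in place of code of your own. Each camera call takes 0.05 s, during which the arm holds its last target. There are 200 camera calls.

## Task

Zero the flour mill and set it: turn its big round ribbed dial clockwise, seen from above, until it comes up against its stop, without forcing it, then turn it back anticlockwise exactly four clicks and let go of it. After that, swing the lock lever on the mill's deck all the way over to its far end so that the setting is locked. Leave the wing-shaped timer knob and everything else on the bench as they are.

Things in the scene. Friction and masses are not known exactly. Their poses are not given: they have to be found in the camera images.
- mill: Bench flour mill fixed to the table: beech box 300 (its x) by 280 (its y) mm, steel deck 150 mm above the table. Origin: centre of its underside. +x points to its back, where a round wooden hopper (66 mm rim radius, rim 222 mm above the table) stands at x = +78, y = 0 mm; the spout at the front faces -x. Deck points below are in this frame.
- dial_grip (a point): On the dial's axis, 46 mm above the deck (12 mm below the dial's top): the height to grip. The dial, at x = -60, y = -55 mm of the mill, is a round ribbed aluminium cylinder 56 mm across, from 28 to 58 mm above the deck. z up; this frame turns with the dial, x along the black line on its top. Clockwise from above (yaw falling) goes to the stop, anticlockwise (yaw growing) is coarser.
- dial_mark (a point): Outer end of the black line on the dial's top, 26 mm from the axis; turns with the dial. The dial has clicks 15 degrees (0.262 rad) apart, in which it rests by itself; the torque swings by up to 0.15 N m either way in passing each. The dial meets its rigid stop about 0.02 rad beyond a click position, click zero, and rests on click zero when let go there; four clicks back is 60 degrees (1.047 rad) from it.
- dial_foot (a point): On the dial's axis at deck height, fixed to the mill: centre of the round dark turret under the dial (98 mm across, 25 mm tall). The stop is hidden in it and differs each time: it must be felt. It lies 0.5 to 1.5 rad clockwise of where the dial stands at the start. Held firmly, torque on it builds by some 0.14 N m per 0.01 rad: 0.3 to 0.5 N m is ample, over 0.75 N m does damage.
- lock (a joint): Angle of the lock lever, rad: 0 to 0.15 (open) at the start, 1.2 at its far end (locked), clockwise seen from above. It moves stiffly (0.1 N m, about 2 N at the stub) and stays where it is left; rigid ends.
- lock_stub (a point): Top centre of the lock lever's upright black stub, 14 mm across, 32 mm tall, top 41 mm above the deck, at the end of a flat steel arm (55 mm from pivot axis to stub axis, 14 mm wide, top 15 mm above the deck). Open, the arm points from the pivot 150 degrees anticlockwise from the mill's +x; locked, about 81 degrees, so the stub moves to the mill's back and left (+x, +y).
- lock_pivot (a point): On the lock lever's vertical pivot axis, 16 mm above the deck at x = -20, y = +60 mm of the mill.
- timer_tip (a point): Top end of the timer knob's black bar (34 by 14 mm, top 44 mm above the deck), 17 mm from its axis, which stands at x = +35, y = -108 mm of the mill on a round base 60 mm across. The timer is to be left as it is.
- tin: Loose small steel tin on the mill's deck near x = +115, y = +108 mm, 42 mm across, 45 mm tall; origin at the centre of its underside.
- bottle: Loose white bottle, 66 mm across, 190 mm tall; origin at the centre of its underside.
- jar_a: Loose amber jar, 68 mm across, 75 mm tall; origin at the centre of its underside.
- jar_b: Loose amber jar like the other one; origin at the centre of its underside.
- cup: Loose lidded paper cup, 86 mm across at the lid, 114 mm tall; origin at the centre of its underside.
- tumbler: Loose drinking glass, 72 mm across, 100 mm tall; origin at the centre of its underside.

How it is judged (in metres and radians):
On the way, in this order (a step that is already met when the one before it is completed fails the run):
1. the dial is pressed clockwise against its hidden stop (over 2 N on it) with the lock lever still open (contact force between turret_c0 and dial above 2 N and value of joint lock below 0.3 rad), for 0.1 s.
2. the dial rests four clicks back from the stop (within 6 degrees), let go, with the lock lever still open (horizontal distance between dial_four and turret_c0 below 0.003 m and contact force between the fingers and dial below 0.3 N and value of joint lock below 0.3 rad), for 0.2 s.
At the end, for the whole second after the job is handed in: The dial stands at rest four clicks (60 degrees, within 6 degrees) anticlockwise of its stop, and the lock lever stands at rest at or near its far end (over 1.0 of 1.2 rad) (horizontal distance between dial_four and turret_c0 below 0.003 m and value of joint lock above 1 rad and linear speed of dial below 0.02 m/s and angular speed of dial below 0.1 rad/s and velocity of joint lock below 0.1 rad/s); the robot touches nothing.
It fails at once if the dial is forced against its stop with more than 25 N on it (0.75 N m) (contact force between turret_c0 and dial above 25 N).
It fails at once if the timer knob is turned by more than about 0.3 rad (distance of timer_tip from where it was at the start of the episode above 0.005 m).
It fails at once if a loose bystander is moved more than 30 mm (distance of any of bottle, jar_a, jar_b, cup, tumbler, tin from where it was at the start of the episode above 0.03 m).
It also fails if it takes over 72 s, if anything falls off the work surface, if the arm or the gripper's body presses on something with over 40 N, if the wrist force passes 120 N, or if a joint passes its speed limit or range.

## Working session

There is one attempt and no reset: what is moved stays moved. The work goes in short steps, Python scripts to look and compute and a shell command to move; the robot and the scene stay as the last step left them, time stands still between calls to the robot, and variables do not carry over. Pictures are saved under pics/ and viewed, at most 10 in all, crops included, and the job is handed in when it is done.

```bash
ls; mkdir -p pics; python3 - <<'E'
from station import bot
import cv2
s=bot.sense(); print(s, bot.grip_point_offset)
for n in ["top","side"]:
    cv2.imwrite(f"pics/{n}0.png",bot.snapshot(n)[:,:,::-1]); i=bot.camera_info(n); print(n,i)
E
```

```text
pics
{'time_s': 0.0, 'q': array([ 5.84705491e+01,  1.18847567e+01,  8.84063856e+01,  1.20184673e-04,
        7.98413089e+01, -8.62242957e+00]), 'joint_vel': array([-0.00260052,  0.04500788,  0.02616975, -0.00559839,  0.00584996,
       -0.13808711]), 'tau': array([ 4.40904887e-04, -3.83041084e+01, -2.91597015e+01, -1.16760853e-04,
        1.06357969e-02,  6.82422055e-06]), 'tool_pos': array([0.22340969, 0.52899072, 0.2301076 ]), 'tool_rot': array([[-9.21137357e-01,  3.89235795e-01, -1.21063721e-03],
       [ 3.89237521e-01,  9.21135318e-01, -1.96935454e-03],
       [ 3.48617412e-04, -2.28527147e-03, -9.99997328e-01]]), 'contact_force': array([ 0.66135438,  0.25716041, -0.23455669]), 'ft_torque': array([-0.04050329,  0.01475665,  0.0171808 ]), 'grip_force': 0.0, 'opening': 0.08558798987131616} -0.0187
top {'K': array([[471.95304486,   0.        , 319.10624777],
       [  0.        , 471.95304486, 238.12310454],
       [  0.        ,   0.        ,   1.        ]]), 'rvec': array([ 2.21395063, -2.1550623 ,  0.08741778]), 'tvec': array([-0.02820525,  0.56385901,  1.06462525])}
side {'K': array([[491.51715468,   0.        , 321.17889198],
       [  0.        , 491.51715468, 246.04289925],
       [  0.        ,   0.        ,   1.        ]]), 'rvec': array([ 2.20683979, -0.51566131,  0.22657668]), 'tvec': array([-0.49711739,  0.24037935,  0.90037289])}
```

View pics/top0.png

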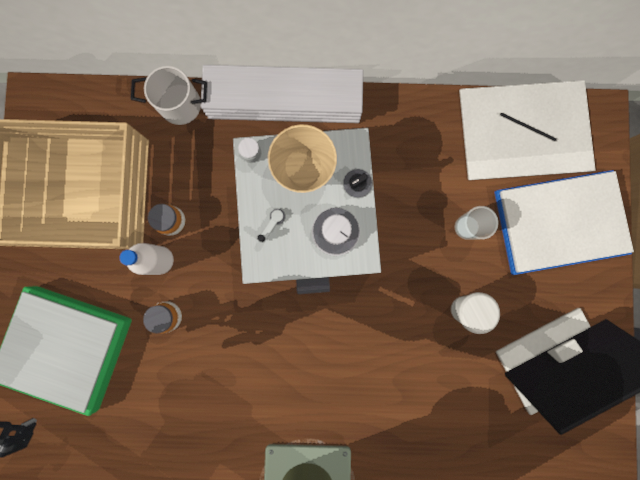

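View pics/side0.png

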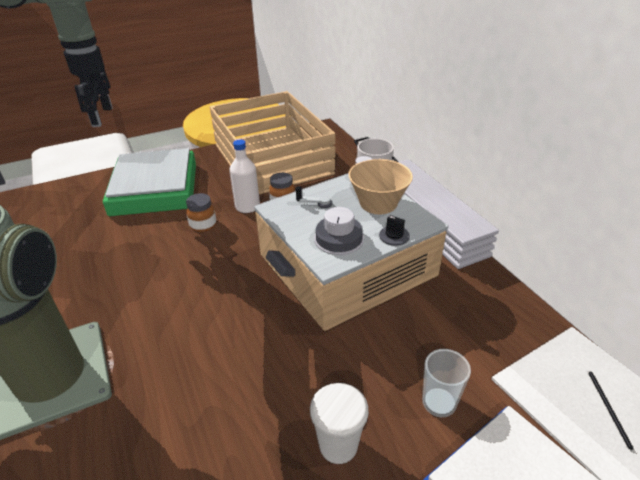

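The top view shows the deck corners at about (233,139), (368,129), (381,272) and (243,283). The dial top is at (337,230) with its line pointing to (348,236). The stub is at (262,238), the pivot at (277,216) and the timer at (357,182). In the side view the arm is clear of the mill, at upper left.

```bash
cat > h.py <<'E'
import numpy as np, cv2
from station import bot
def ray(px,z,i):
    R=cv2.Rodrigues(np.array(i["rvec"]))[0]; c=-R.T@i["tvec"]
    p=cv2.undistortPoints(np.array(px,float).reshape(-1,1,2),i["K"],None)[:,0]
    d=np.c_[p,np.ones(len(p))]@R
    return c+d*((z-c[2])/d[:,2])[:,None]
def proj(P,i): return cv2.projectPoints(np.array(P,float).reshape(-1,1,3),i["rvec"],i["tvec"],i["K"],None)[0][:,0]
E
python3 - <<'E'
from h import *
im=cv2.imread("pics/top0.png"); i=bot.camera_info("top")
c=ray([(233,139),(368,129),(381,272),(243,283)],.15,i)[:,:2]; print(c.round(3))
print("sides",[np.linalg.norm(c[k]-c[k-1]).round(3) for k in range(4)])
X=(c[0]+c[1]-c[2]-c[3]); yaw=np.arctan2(X[1],X[0]); o=c.mean(0)
R=np.array([[np.cos(yaw),-np.sin(yaw)],[np.sin(yaw),np.cos(yaw)]])
print("centre",o,"yaw",np.degrees(yaw))
W=lambda x,y:o+R@[x,y]
# dial top: bright blob
hsv=cv2.cvtColor(im,cv2.COLOR_BGR2HSV)
m=((hsv[...,2]>190)&(hsv[...,1]<40)).astype(np.uint8); m[:, :310]=0; m[:,365:]=0; m[:205]=0; m[255:]=0
n,l,st,ce=cv2.connectedComponentsWithStats(m); k=1+np.argmax(st[1:,4]); print(st[k],ce[k])
x,y,w,h,_=st[k]
print("dial",ray([(x+w/2-.5,y+h/2-.5)],.208,i),"expected",W(-60,-55) if 0 else W(-.06,-.055))
a=ray([(348,236),(337,230)],.208,i); d=a[0]-a[1]; print("line yaw",np.degrees(np.arctan2(d[1],d[0])))
print("stub",ray([(262,238)],.191,i),"pivot",ray([(277,216)],.168,i),W(-.02,.06))
for q in (150,141,81): 
  b=np.radians(q); print("stub exp",q,W(-.02+.055*np.cos(b),.06+.055*np.sin(b)))
print("timer",ray([(357,182)],.194,i),W(.035,-.108))
cv2.imwrite("pics/crop.png",cv2.resize(im[120:290,225:390],None,fx=3.5,fy=3.5,interpolation=cv2.INTER_CUBIC))
E
```

```text
[[ 0.754  0.17 ]
 [ 0.783 -0.108]
 [ 0.489 -0.139]
 [ 0.46   0.138]]
sides [np.float64(0.296), np.float64(0.279), np.float64(0.296), np.float64(0.279)]
centre [0.62180306 0.01533249] yaw 6.197046808512613
[323 215  28  28 588] [335.78401361 228.66496599]
dial [[ 0.56953591 -0.04510277  0.208     ]] expected [ 0.56809081 -0.04582301]
line yaw -117.18988945246132
stub [[0.54875129 0.09827056 0.191     ]] pivot [[0.59525627 0.07265811 0.168     ]] [0.59544304 0.07282292]
stub exp 150 [0.5451214 0.0950205]
stub exp 141 [0.54921341 0.10261925]
stub exp 81 [0.59813261 0.12775712]
timer [[ 0.66318655 -0.08350095  0.194     ]] [ 0.66825693 -0.08825823]
```

View pics/crop.png

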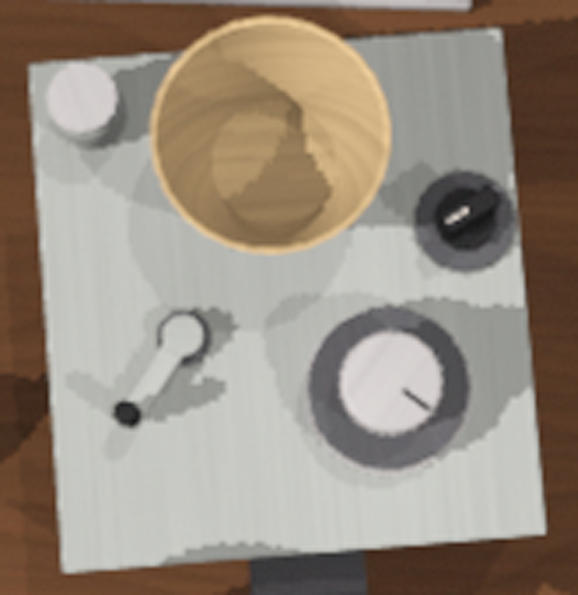

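The crop shows the dial, with its line pointing down and to the right, the lever open with its stub at the lower left, and the timer. The measured dial, pivot and sizes match the deck frame to within 2 mm. Moving above the dial now.

```bash
python3 -m inch '[[[-36,-26,-10],[0,0,0],85],[[-36,-26,-10],[0,0,0],85],[[-36,-26,-10],[0,0,0],85],[[-36,-26,0],[0,0,0],85],[[-36,-26,0],[0,0,0],85]]' 20
python3 -m inch '[[[-36,-26,0],[0,0,0],85],[[-36,-26,0],[0,0,0],85],[[-36,-26,0],[0,0,0],85],[[-36,-26,0],[0,0,0],85],[[-36,-26,0],[0,0,0],85]]'
python3 -m inch '[[[-36,-26,0],[0,0,0],85],[[-36,-26,0],[0,0,0],85],[[-36,-26,0],[0,0,0],85],[[-36,-26,0],[0,0,0],85],[[0,0,0],[0,0,0],85]]'
python3 - <<'E'
from h import *
s=bot.sense(); i=bot.camera_info("wrist"); im=bot.snapshot("wrist")[:,:,::-1]; cv2.imwrite("pics/w1.png",im)
print(s["tool_pos"],s["tool_rot"],s["q"]); print(proj([[.5692,-.0453,.208]],i))
E
```

```text
time_s: 0.6
tool_pos: [0.3396, 0.3383, 0.2614]
tool_rot: [[-0.921, 0.389, 0.0], [0.389, 0.921, 0.0], [-0.0, 0.0, -1.0]]
contact_force: [0.4, 0.8, -0.4]
opening: 0.0849
grip_force: 0.0
time_s: 1.1
tool_pos: [0.4545, 0.1483, 0.2609]
tool_rot: [[-0.921, 0.389, -0.0], [0.389, 0.921, 0.0], [0.0, -0.0, -1.0]]
contact_force: [1.4, 0.4, -1.1]
opening: 0.0851
grip_force: 0.0
time_s: 1.6
tool_pos: [0.5482, -0.0065, 0.2605]
tool_rot: [[-0.919, 0.395, 0.0], [0.395, 0.919, -0.002], [-0.001, -0.002, -1.0]]
contact_force: [0.2, 0.5, 0.2]
opening: 0.0846
grip_force: 0.0
[ 0.54821869 -0.00651948  0.26049924] [[-9.18821912e-01  3.94672378e-01  8.39016973e-05]
 [ 3.94671482e-01  9.18820240e-01 -1.94641615e-03]
 [-8.45287270e-04 -1.75529620e-03 -9.99998102e-01]] [ -9.66353421   7.32710747  90.05195732  -0.11004932  82.59748946
 -76.40383977]
[[266.99396787 324.12296897]]
```

View pics/w1.png

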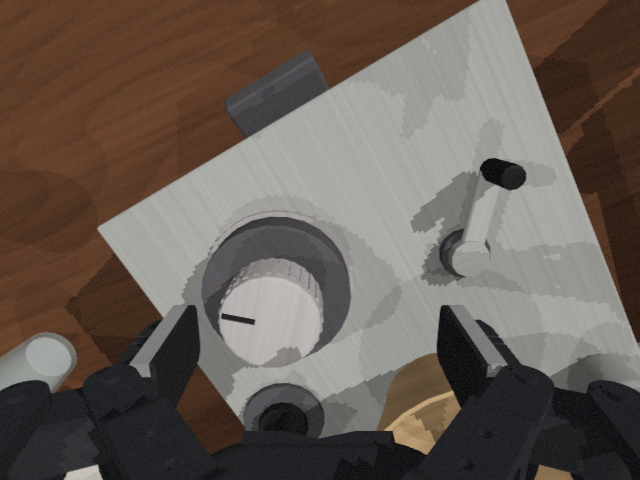

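The wrist view shows the dial top centred at about (271,321), with the outer end of its line at (221,317). The stub top is at (514,176).

```bash
python3 - <<'E'
from h import *
s=bot.sense(); i=bot.camera_info("wrist"); im=cv2.imread("pics/w1.png")
hsv=cv2.cvtColor(im,cv2.COLOR_BGR2HSV); m=((hsv[...,2]>195)&(hsv[...,1]<40)).astype(np.uint8); m[:, :215]=0;m[:,330:]=0;m[:265]=0;m[372:]=0
n,l,st,ce=cv2.connectedComponentsWithStats(m);k=1+np.argmax(st[1:,4]);print(st[k],ce[k])
P=ray([(271,321),(221,317)],.208,i);print(P,np.linalg.norm(P[0]-P[1]),np.degrees(np.arctan2(*(P[1]-P[0])[1::-1])))
print("stub",ray([(514,176)],.191,i))
for p in (P[0],np.array([.5692,-.0453,0])):
  d=p-s["tool_pos"]; d[2]=0; print((s["tool_rot"].T@d*1000).round(1))
E
```

```text
[277 279   8   3  16] [280.5    279.6875]
[[ 0.56687658 -0.03987432  0.208     ]
 [ 0.55429039 -0.06322327  0.208     ]] 0.026525190855823808 -118.32677295491547
stub [[0.54822609 0.1059704  0.191     ]]
[-32.5 -25.   -0. ]
[-36.7 -29.1  -0. ]
```

```bash
python3 -m inch '[[[-10,-9,0],[0,0,0],85],[[-10,-9,0],[0,0,0],85],[[-10,-9,0],[0,0,0],85],[[-4,0,0],[0,0,0],85],[[0,0,0],[0,0,0],85]]' 20
python3 -m inch '[[[0,0,0],[0,0,0],85],[[0,0,0],[0,0,0],85],[[0,0,0],[0,0,0],85],[[0,0,0],[0,0,0],85],[[0,0,0],[0,0,0],85]]' |head -2
python3 - <<'E'
from h import *
s=bot.sense(); i=bot.camera_info("wrist"); im=bot.snapshot("wrist")[:,:,::-1]; cv2.imwrite("pics/w2.png",im)
print(s["tool_pos"],s["tool_rot"],s["q"],s["ft_torque"],s["contact_force"]); print(proj([[.5692,-.0453,.208]],i)); np.savez("w2.npz",**i)
E
```

```text
time_s: 2.15
tool_pos: [0.5676, -0.0401, 0.2613]
tool_rot: [[-0.921, 0.39, 0.0], [0.39, 0.921, 0.0], [-0.0, 0.0, -1.0]]
contact_force: [-0.4, 0.1, 0.2]
opening: 0.0846
grip_force: 0.0
time_s: 2.65
tool_pos: [0.5671, -0.0397, 0.2613]
[ 0.56713497 -0.03971441  0.26133632] [[-9.21255973e-01  3.88956847e-01  6.55003446e-05]
 [ 3.88956847e-01  9.21255975e-01 -1.34475712e-05]
 [-6.55731087e-05  1.30881522e-05 -9.99999998e-01]] [-1.27265819e+01  9.78766690e+00  8.71480495e+01  7.57526963e-05
  8.30604531e+01 -7.98369841e+01] [ 0.03129315  0.01581456 -0.00543795] [ 0.27045197 -0.46165136  0.25125165]
[[309.57859596 270.36289029]]
```

View pics/w2.png

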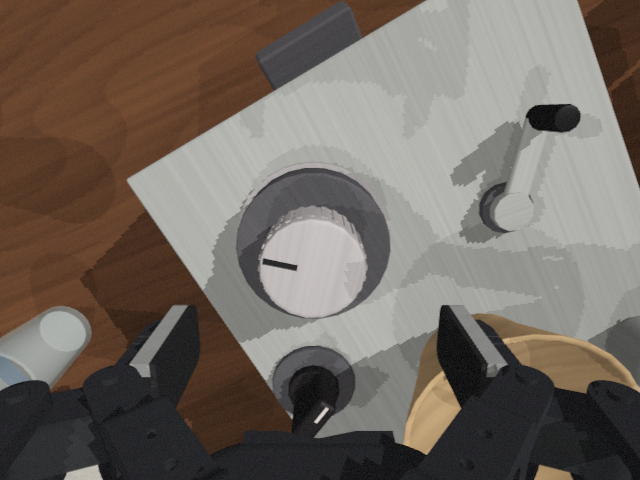

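The dial top is centred at about (312.5,268), against a prediction of (309.6,270.4), so they agree to under 2 mm. Its line ends at (263,262). The stub top is at (567,117) and the pivot at (513,212).

```bash
python3 - <<'E'
from h import *
i=dict(np.load("w2.npz")); s=bot.sense()
P=ray([(312.5,268),(263,262)],.208,i);print(P,np.degrees(np.arctan2(*(P[1]-P[0])[1::-1])))
print("stub",ray([(567,117)],.191,i),"pivot",ray([(513,212)],.168,i))
p=(P[0]+[.5692,-.0453,0.208])/2; d=p-s["tool_pos"]; print(p,(s["tool_rot"].T@d*1000).round(1))
E
```

```text
[[ 0.5685894  -0.0434058   0.208     ]
 [ 0.5557115  -0.06538578  0.208     ]] -120.36569713939559
stub [[0.54992598 0.10286549 0.191     ]] pivot [[0.59658671 0.07333359 0.168     ]]
[ 0.5688947 -0.0443529  0.208    ] [-3.4 -3.5 53.4]
```

```bash
python3 -m inch '[[[-3.4,-3.5,0],[0,0,0],85],[[0,0,20],[0,0,0],85],[[0,0,20],[0,0,0],85],[[0,0,20],[0,0,0],85],[[0,0,15],[0,0,0],85]]' 20
python3 -m inch '[[[0,0,4],[0,0,0],85],[[0,0,4],[0,0,0],85],[[0,0,0],[0,0,0],85],[[0,0,0],[0,0,0],85],[[0,0,0],[0,0,0],85]]'
python3 -m inch '[[[0,0,0],[0,0,0],65],[[0,0,0],[0,0,0],60],[[0,0,0],[0,0,0],55],[[0,0,0],[0,0,0],50],[[0,0,0],[0,0,0],50]]' 20
python3 -m inch '[[[0,0,0],[0,0,0],50],[[0,0,0],[0,0,0],50],[[0,0,0],[0,0,0],50],[[0,0,0],[0,0,0],50],[[0,0,0],[0,0,0],50]]' 20
python3 -c "
from station import bot;s=bot.sense();print(s['ft_torque'],s['q'][5])"
```

```text
time_s: 3.2
tool_pos: [0.5685, -0.0447, 0.1848]
tool_rot: [[-0.921, 0.389, -0.001], [0.389, 0.921, 0.0], [0.001, -0.0, -1.0]]
contact_force: [0.4, -0.4, -0.7]
opening: 0.0852
grip_force: 0.0
time_s: 3.7
tool_pos: [0.5697, -0.0446, 0.1793]
tool_rot: [[-0.921, 0.389, 0.002], [0.389, 0.921, -0.0], [-0.002, 0.0, -1.0]]
contact_force: [0.3, 0.5, 0.4]
opening: 0.0849
grip_force: 0.0
time_s: 4.2
tool_pos: [0.5694, -0.044, 0.1789]
tool_rot: [[-0.921, 0.389, 0.001], [0.389, 0.921, 0.001], [-0.001, 0.001, -1.0]]
contact_force: [-0.2, 2.7, 4.1]
opening: 0.0553
grip_force: 20.9
time_s: 4.7
tool_pos: [0.5694, -0.044, 0.1789]
tool_rot: [[-0.921, 0.389, 0.001], [0.389, 0.921, 0.001], [-0.001, 0.001, -1.0]]
contact_force: [-0.3, 4.7, 5.4]
opening: 0.0552
grip_force: 21.1
[0.7153017  0.00656512 0.18042641] -80.25463694984917
```

```bash
cat > t.py <<'E'
from station import bot
import numpy as np
s=bot.sense();r=s['tool_rot'];print('T',s['ft_torque'].round(3),'F',s['contact_force'].round(1),'yaw',np.degrees(np.arctan2(r[1,0],r[0,0])).round(2),'q6',s['q'][5].round(2),'g',round(s['grip_force'],1))
E
python3 t.py
python3 -m inch '[[[0,0.5,0],[0,0,1],50],[[0,0,0],[0,0,1],50],[[0,0,0],[0,0,1],50],[[0,0,0],[0,0,1],50],[[0,0,0],[0,0,0],50]]' >/dev/null; python3 t.py
python3 -m inch '[[[0,0,0],[0,0,2],50],[[0,0,0],[0,0,2],50],[[0,0,0],[0,0,2],50],[[0,0,0],[0,0,2],50],[[0,0,0],[0,0,0],50]]' >/dev/null; python3 t.py
python3 -m inch '[[[0,0,0],[0,0,3],50],[[0,0,0],[0,0,0],50],[[0,0,0],[0,0,0],50],[[0,0,0],[0,0,0],50],[[0,0,0],[0,0,0],50]]' >/dev/null; python3 t.py
```

```text
T [0.715 0.007 0.18 ] F [-0.3  4.7  5.4] yaw 157.11 q6 -80.25 g 21.1
T [ 0.649  0.054 -0.099] F [-0.3  3.2  5. ] yaw 153.05 q6 -76.16 g 21.1
T [ 0.657  0.037 -0.168] F [-0.3  3.3  5.9] yaw 145.01 q6 -68.12 g 21.1
T [ 0.693 -0.008 -0.043] F [-1.1  3.6  5. ] yaw 142.07 q6 -65.17 g 21.1
```

```bash

python3 -m inch '[[[0,0,0],[0,0,2.5],50],[[0,0,0],[0,0,0],50],[[0,0,0],[0,0,0],50],[[0,0,0],[0,0,0],50],[[0,0,0],[0,0,0],50]]' >/dev/null; python3 t.py
python3 -m inch '[[[0,0,0],[0,0,2.5],50],[[0,0,0],[0,0,0],50],[[0,0,0],[0,0,0],50],[[0,0,0],[0,0,0],50],[[0,0,0],[0,0,0],50]]' >/dev/null; python3 t.py
python3 -m inch '[[[0,0,0],[0,0,2.5],50],[[0,0,0],[0,0,0],50],[[0,0,0],[0,0,0],50],[[0,0,0],[0,0,0],50],[[0,0,0],[0,0,0],50]]' >/dev/null; python3 t.py
python3 -m inch '[[[0,0,0],[0,0,2.5],50],[[0,0,0],[0,0,0],50],[[0,0,0],[0,0,0],50],[[0,0,0],[0,0,0],50],[[0,0,0],[0,0,0],50]]' >/dev/null; python3 t.py
python3 -m inch '[[[0,0,0],[0,0,2.5],50],[[0,0,0],[0,0,0],50],[[0,0,0],[0,0,0],50],[[0,0,0],[0,0,0],50],[[0,0,0],[0,0,0],50]]' >/dev/null; python3 t.py
```

```text
T [ 0.66  -0.042  0.015] F [-1.3  3.8  5.6] yaw 139.57 q6 -62.67 g 21.1
T [ 0.685  0.018 -0.029] F [0.  3.7 6.8] yaw 137.06 q6 -60.17 g 21.1
T [ 0.679 -0.043 -0.048] F [-0.5  4.   5.4] yaw 134.57 q6 -57.67 g 21.1
T [ 0.714 -0.121 -0.142] F [0.1 4.7 4.9] yaw 132.04 q6 -55.15 g 21.1
T [ 0.721 -0.069 -0.1  ] F [1.5 4.8 4.8] yaw 129.59 q6 -52.7 g 21.1
```

```bash

python3 -m inch '[[[0,0,0],[0,0,2],50],[[0,0,0],[0,0,0],50],[[0,0,0],[0,0,0],50],[[0,0,0],[0,0,0],50],[[0,0,0],[0,0,0],50]]' >/dev/null; python3 t.py
python3 -m inch '[[[0,0,0],[0,0,1],50],[[0,0,0],[0,0,0],50],[[0,0,0],[0,0,0],50],[[0,0,0],[0,0,0],50],[[0,0,0],[0,0,0],50]]' >/dev/null; python3 t.py
python3 -m inch '[[[0,0,0],[0,0,1],50],[[0,0,0],[0,0,0],50],[[0,0,0],[0,0,0],50],[[0,0,0],[0,0,0],50],[[0,0,0],[0,0,0],50]]' >/dev/null; python3 t.py
```

```text
T [ 0.714 -0.113  0.014] F [0.6 4.4 5.3] yaw 127.62 q6 -50.72 g 21.1
T [ 0.707 -0.154  0.065] F [0.7 5.  4.9] yaw 126.62 q6 -49.72 g 21.1
T [ 0.759 -0.146  0.067] F [0.9 4.3 4.2] yaw 125.61 q6 -48.71 g 21.1
```

```bash

python3 -m inch '[[[0,0,0],[0,0,1],50],[[0,0,0],[0,0,0],50],[[0,0,0],[0,0,0],50],[[0,0,0],[0,0,0],50],[[0,0,0],[0,0,0],50]]' >/dev/null; python3 t.py
python3 -m inch '[[[0,0,0],[0,0,1],50],[[0,0,0],[0,0,0],50],[[0,0,0],[0,0,0],50],[[0,0,0],[0,0,0],50],[[0,0,0],[0,0,0],50]]' >/dev/null; python3 t.py
```

```text
T [ 0.78  -0.084 -0.059] F [0.7 4.1 4.8] yaw 124.61 q6 -47.71 g 21.1
T [ 0.77  -0.127 -0.078] F [-0.2  5.1  5.8] yaw 123.6 q6 -46.7 g 21.1
```

```bash

python3 -m inch '[[[0,0,0],[0,0,2],50],[[0,0,0],[0,0,2],50],[[0,0,0],[0,0,2],50],[[0,0,0],[0,0,0],50],[[0,0,0],[0,0,0],50]]' >/dev/null; python3 t.py
python3 -m inch '[[[0,0,0],[0,0,1.5],50],[[0,0,0],[0,0,1],50],[[0,0,0],[0,0,0],50],[[0,0,0],[0,0,0],50],[[0,0,0],[0,0,0],50]]' >/dev/null; python3 t.py
python3 -m inch '[[[0,0,0],[0,0,1.5],50],[[0,0,0],[0,0,0],50],[[0,0,0],[0,0,0],50],[[0,0,0],[0,0,0],50],[[0,0,0],[0,0,0],50]]' >/dev/null; python3 t.py
python3 -m inch '[[[0,0,0],[0,0,1.5],50],[[0,0,0],[0,0,0],50],[[0,0,0],[0,0,0],50],[[0,0,0],[0,0,0],50],[[0,0,0],[0,0,0],50]]' >/dev/null; python3 t.py
```

```text
T [ 0.753 -0.173 -0.131] F [1.4 5.  4.9] yaw 117.6 q6 -40.71 g 21.1
T [ 0.808 -0.188 -0.194] F [1.  5.6 4.9] yaw 115.1 q6 -38.21 g 21.1
T [ 0.791 -0.203 -0.116] F [1.2 5.3 5.4] yaw 113.6 q6 -36.7 g 21.1
T [ 0.771 -0.213 -0.017] F [0.7 5.5 4.2] yaw 112.13 q6 -35.23 g 21.1
```

Now at 45°, with the torque cycling about every 15° as expected. I'll probe through this click.

```bash

python3 -m inch '[[[0,0,0],[0,0,1.2],50],[[0,0,0],[0,0,0],50],[[0,0,0],[0,0,0],50],[[0,0,0],[0,0,0],50],[[0,0,0],[0,0,0],50]]' >/dev/null; python3 t.py
python3 -m inch '[[[0,0,0],[0,0,1.2],50],[[0,0,0],[0,0,0],50],[[0,0,0],[0,0,0],50],[[0,0,0],[0,0,0],50],[[0,0,0],[0,0,0],50]]' >/dev/null; python3 t.py
```

```text
T [ 0.771 -0.215  0.215] F [2.1 5.2 3.5] yaw 110.97 q6 -34.06 g 21.1
T [ 0.723 -0.302  0.654] F [1.7 5.8 4.4] yaw 109.84 q6 -32.92 g 21.0
```

The stop is felt: torque rose steeply to about 0.65 N m at 47°, so contact was near 45.8°. Turning back 62.5° now, which is four clicks from click zero.

```bash

python3 -m inch '[[[0,0,0],[0,0,-2.5],50],[[0,0,0],[0,0,-4],50],[[0,0,0],[0,0,-4],50],[[0,0,0],[0,0,-4],50],[[0,0,0],[0,0,-4],50]]' >/dev/null; python3 t.py
python3 -m inch '[[[0,0,0],[0,0,-4],50],[[0,0,0],[0,0,-4],50],[[0,0,0],[0,0,-4],50],[[0,0,0],[0,0,-4],50],[[0,0,0],[0,0,-4],50]]' >/dev/null; python3 t.py
python3 -m inch '[[[0,0,0],[0,0,-4],50],[[0,0,0],[0,0,-4],50],[[0,0,0],[0,0,-4],50],[[0,0,0],[0,0,-4],50],[[0,0,0],[0,0,-4],50]]' >/dev/null; python3 t.py
python3 -m inch '[[[0,0,0],[0,0,-4],50],[[0,0,0],[0,0,0],50],[[0,0,0],[0,0,0],50],[[0,0,0],[0,0,0],50],[[0,0,0],[0,0,0],50]]' >/dev/null; python3 t.py
```

```text
T [ 0.555 -0.23  -0.411] F [0.8 3.  4.3] yaw 128.36 q6 -51.47 g 21.1
T [ 0.652 -0.144 -0.129] F [0.6 4.2 5.1] yaw 148.33 q6 -71.45 g 21.1
T [ 0.623 -0.067 -0.049] F [-0.4  2.7  5.4] yaw 168.34 q6 -91.46 g 21.1
T [ 0.597 -0.034  0.218] F [0.1 3.  5.4] yaw 172.22 q6 -95.34 g 21.2
```

```bash

python3 -m inch '[[[0,0,0],[0,0,0],85],[[0,0,0],[0,0,0],85],[[0,0,0],[0,0,0],85],[[0,0,0],[0,0,0],85],[[0,0,0],[0,0,0],85]]'; python3 t.py
python3 -m inch '[[[0,0,-10],[0,0,0],85],[[0,0,-30],[0,0,0],85],[[0,0,-40],[0,0,0],85],[[0,0,0],[0,0,0],85],[[0,0,0],[0,0,0],85]]'
python3 -m inch '[[[0,0,0],[0,0,0],85],[[0,0,0],[0,0,0],85],[[0,0,0],[0,0,0],85],[[0,0,0],[0,0,0],85],[[0,0,0],[0,0,0],85]]'|sed -n 2,3p
python3 - <<'E'
from h import *
s=bot.sense(); i=bot.camera_info("wrist"); im=bot.snapshot("wrist")[:,:,::-1]; cv2.imwrite("pics/w3.png",im)
np.savez("w3.npz",**i); print(proj([[.569,-.0445,.208]],i),s["q"])
E
```

```text
time_s: 16.7
tool_pos: [0.5689, -0.0442, 0.1779]
tool_rot: [[-0.991, 0.136, -0.001], [0.136, 0.991, -0.0], [0.001, -0.0, -1.0]]
contact_force: [0.1, 0.5, -0.1]
opening: 0.0851
grip_force: 0.0
T [ 0.017 -0.024  0.03 ] F [ 0.1  0.5 -0.1] yaw 172.19 q6 -95.3 g 0.0
time_s: 17.2
tool_pos: [0.5703, -0.0442, 0.2607]
tool_rot: [[-0.991, 0.136, 0.004], [0.136, 0.991, -0.001], [-0.004, -0.001, -1.0]]
contact_force: [-0.3, -0.8, -0.6]
opening: 0.0851
grip_force: 0.0
tool_pos: [0.5689, -0.044, 0.2577]
tool_rot: [[-0.991, 0.136, -0.001], [0.136, 0.991, 0.0], [0.001, 0.0, -1.0]]
[[316.56483126 265.7572411 ]] [-1.31067102e+01  1.02270540e+01  8.70625513e+01 -2.19015949e-03
  8.27677018e+01 -9.52984865e+01]
```

View pics/w3.png

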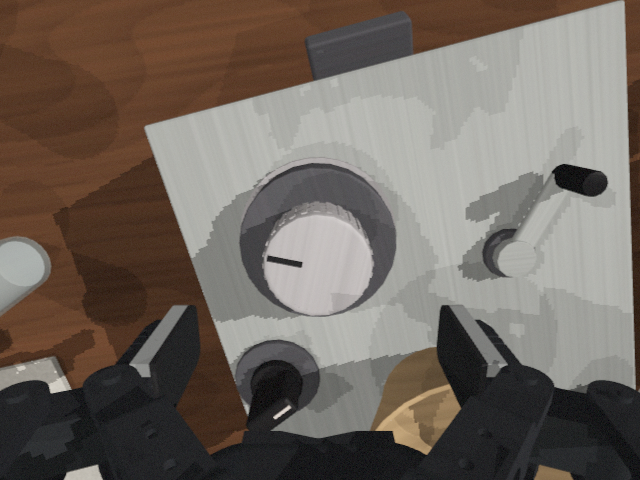

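The dial is released and its line runs from (267,259) to (302,265). The stub top is at (594,183). Comparing the line's yaw with the start.

```bash
python3 - <<'E'
from h import *
for n,(x0,y0) in (("w2",(263,262)),("w3",(267,259))):
  i=dict(np.load(n+".npz")); im=cv2.imread(f"pics/{n}.png",0); m=np.zeros_like(im); m[y0-12:y0+22,x0-2:x0+42]=(im<90)[y0-12:y0+22,x0-2:x0+42]
  k,l,st,ce=cv2.connectedComponentsWithStats(m); j=1+np.argmin([abs(ce[q]-[x0+17,y0+3]).sum() for q in range(1,k)]); ys,xs=np.where(l==j)
  vx,vy,cx,cy=cv2.fitLine(np.c_[xs,ys].astype(np.float32),cv2.DIST_L2,0,.01,.01).ravel()
  P=ray([(cx-15*vx,cy-15*vy),(cx+15*vx,cy+15*vy)],.208,i); d=P[0]-P[1]; print(n,st[j],np.degrees(np.arctan2(d[1],d[0]))%180)
i=dict(np.load("w3.npz")); print("stub",ray([(594,183)],.191,i),"piv",ray([(517,260)],.168,i))
E
```

```text
w2 [263 259  34  12 177] 54.66333264957258
w3 [267 256  35  11 185] 70.39266713404486
stub [[0.54996161 0.10241736 0.191     ]] piv [[0.59728136 0.07384747 0.168     ]]
```

The line turned +15.7° from the start. The stop was three clicks from the start, so the dial now rests at four clicks. Next is the lever: turn the tool 53° clockwise and go above the stub with the fingers set to cage it.

```bash

python3 -m inch '[[[0,0,0],[0,0,8],30],[[0,0,0],[0,0,8],30],[[0,0,0],[0,0,8],30],[[0,0,0],[0,0,8],30],[[0,0,0],[0,0,8],30]]' >/dev/null
python3 -m inch '[[[0,0,0],[0,0,8],30],[[0,0,0],[0,0,5],30],[[40,15,0],[0,0,0],30],[[40,15,0],[0,0,0],30],[[40,15,0],[0,0,0],30]]' >/dev/null
python3 -m inch '[[[17,9.5,0],[0,0,0],30],[[0,0,0],[0,0,0],30],[[0,0,0],[0,0,0],30],[[0,0,0],[0,0,0],30],[[0,0,0],[0,0,0],30]]'
python3 - <<'E'
from h import *
s=bot.sense(); d=np.array([.550,.1025,.172])-s["tool_pos"]; print((s["tool_rot"].T@d*1000).round(1),s["q"][5]); i=bot.camera_info("wrist"); cv2.imwrite("pics/w4.png",bot.snapshot("wrist")[:,:,::-1]); print(proj([[.55,.1025,.191],[.569,-.0445,.208]],i))
E
```

```text
time_s: 19.25
tool_pos: [0.5501, 0.101, 0.2582]
tool_rot: [[-0.486, 0.874, -0.0], [0.874, 0.486, -0.0], [-0.0, -0.0, -1.0]]
contact_force: [-1.4, 0.2, 0.4]
opening: 0.0302
grip_force: 0.0
[ 1.4  0.7 86.2] -27.54586462180715
[[320.03609152 251.22982127]
 [228.60471599 477.52081794]]
```

View pics/w4.png

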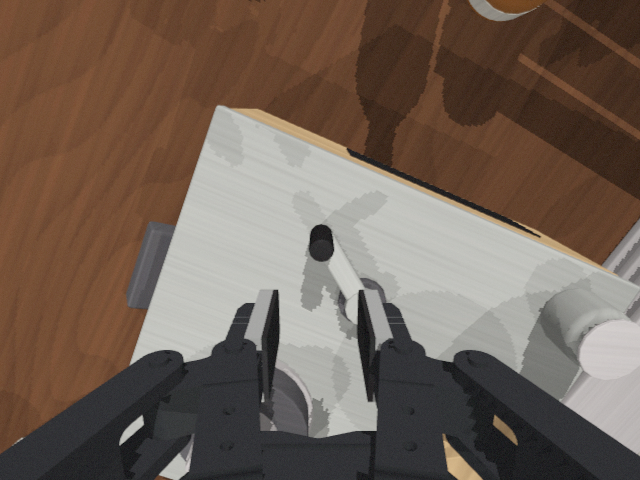

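The stub top is at (321,250), exactly as predicted, midway between the fingers' lines. Descend and check before pushing.

```bash

python3 -m inch '[[[1.4,0.7,20],[0,0,0],30],[[0,0,25],[0,0,0],30],[[0,0,25],[0,0,0],30],[[0,0,10],[0,0,0],30],[[0,0,6],[0,0,0],30]]' 60
python3 -m inch '[[[0,3,0],[0,0,0],30],[[0,3,0],[0,0,0],30],[[0,0,0],[0,0,0],30],[[0,0,0],[0,0,0],30],[[0,0,0],[0,0,0],30]]'; python3 t.py
```

```text
time_s: 19.8
tool_pos: [0.5494, 0.1031, 0.1712]
tool_rot: [[-0.487, 0.873, -0.002], [0.873, 0.487, -0.0], [0.001, -0.002, -1.0]]
contact_force: [0.0, 0.5, 0.6]
opening: 0.0302
grip_force: 0.0
time_s: 20.3
tool_pos: [0.5555, 0.1068, 0.173]
tool_rot: [[-0.488, 0.873, 0.001], [0.873, 0.488, 0.0], [-0.001, 0.001, -1.0]]
contact_force: [-0.3, -0.3, -0.3]
opening: 0.0303
grip_force: 0.0
T [ 0.027  0.021 -0.026] F [-0.3 -0.3 -0.3] yaw 119.2 q6 -27.09 g 0.0
```

```bash

python3 -m inch '[[[2.6,5.5,0],[0,0,0],30],[[2,5.5,0],[0,0,0],30],[[1.4,5.5,0],[0,0,0],30],[[0.8,5.5,0],[0,0,0],30],[[0.3,5.5,0],[0,0,0],30]]'
python3 -m inch '[[[-0.3,5.5,0],[0,0,0],30],[[-0.8,5.5,0],[0,0,0],30],[[-1.4,5.5,0],[0,0,0],30],[[-2,5.5,0],[0,0,0],30],[[-1.5,3,0],[0,0,0],30]]'
python3 -m inch '[[[0,0,0],[0,0,0],30],[[0,0,0],[0,0,0],30],[[0,0,0],[0,0,0],30],[[0,0,0],[0,0,0],30],[[0,0,0],[0,0,0],30]]'; python3 t.py
```

```text
time_s: 20.8
tool_pos: [0.5755, 0.127, 0.1717]
tool_rot: [[-0.488, 0.873, -0.001], [0.873, 0.488, 0.0], [0.001, -0.001, -1.0]]
contact_force: [-3.9, 0.6, -0.3]
opening: 0.0297
grip_force: 1.4
time_s: 21.3
tool_pos: [0.6014, 0.1332, 0.1724]
tool_rot: [[-0.488, 0.873, 0.001], [0.873, 0.488, -0.0], [-0.001, 0.001, -1.0]]
contact_force: [-2.2, 0.8, -0.6]
opening: 0.0302
grip_force: 0.9
time_s: 21.8
tool_pos: [0.6005, 0.1332, 0.1725]
tool_rot: [[-0.488, 0.873, 0.001], [0.873, 0.488, -0.0], [-0.0, 0.001, -1.0]]
contact_force: [-0.2, -0.5, 0.0]
opening: 0.0297
grip_force: 0.0
T [-0.036  0.017  0.016] F [-0.2 -0.5  0. ] yaw 119.19 q6 -24.74 g 0.0
```

The lever follows at about 3 N. Pushing gently on to the end.

```bash

python3 -m inch '[[[-0.5,1.5,0],[0,0,0],30],[[-0.5,1,0],[0,0,0],30],[[0,0,0],[0,0,0],30],[[0,0,0],[0,0,0],30],[[0,0,0],[0,0,0],30]]'; python3 t.py
python3 -m inch '[[[0,1,0],[0,0,0],30],[[0,0.5,0],[0,0,0],30],[[0,0,0],[0,0,0],30],[[0,0,0],[0,0,0],30],[[0,0,0],[0,0,0],30]]'>/dev/null; python3 t.py
```

```text
time_s: 22.3
tool_pos: [0.6029, 0.1336, 0.1723]
tool_rot: [[-0.488, 0.873, -0.0], [0.873, 0.488, -0.0], [0.0, -0.0, -1.0]]
contact_force: [-2.1, -0.1, 0.6]
opening: 0.0302
grip_force: 0.9
T [-0.047  0.304 -0.032] F [-2.1 -0.1  0.6] yaw 119.2 q6 -24.73 g 0.9
T [-0.426  0.241  0.065] F [-1.6 -3.4  1.2] yaw 119.18 q6 -24.67 g 1.2
```

```bash

python3 -m inch '[[[0,1,0],[0,0,0],30],[[0,1,0],[0,0,0],30],[[0,0,0],[0,0,0],30],[[0,0,0],[0,0,0],30],[[0,0,0],[0,0,0],30]]'>/dev/null; python3 t.py
```

```text
T [-0.675  0.28   0.027] F [-1.9 -3.9  0.7] yaw 119.19 q6 -24.59 g 1.6
```

Backing off to centre, lifting and looking.

```bash

python3 -m inch '[[[0,-4,0],[0,0,0],30],[[0,-4,0],[0,0,0],30],[[0,0,0],[0,0,0],30],[[0,0,0],[0,0,0],30],[[0,0,-10],[0,0,0],30]]'
python3 -m inch '[[[0,0,-30],[0,0,0],30],[[0,0,-45],[0,0,0],30],[[0,0,0],[0,0,0],30],[[0,0,0],[0,0,0],30],[[0,0,0],[0,0,0],30]]'
python3 - <<'E'
from h import *
i=bot.camera_info("wrist"); cv2.imwrite("pics/w5.png",bot.snapshot("wrist")[:,:,::-1]); np.savez("w5.npz",**i)
print(proj([[.5965,.0735,.168],[.599,.1284,.191]],i))
E
```

```text
time_s: 23.8
tool_pos: [0.598, 0.1316, 0.181]
tool_rot: [[-0.488, 0.873, -0.003], [0.873, 0.488, 0.0], [0.002, -0.003, -1.0]]
contact_force: [-0.6, 0.3, -0.4]
opening: 0.0302
grip_force: 0.0
time_s: 24.3
tool_pos: [0.5986, 0.1314, 0.2567]
tool_rot: [[-0.488, 0.873, -0.001], [0.873, 0.488, 0.0], [0.001, -0.001, -1.0]]
contact_force: [0.4, -0.2, -0.7]
opening: 0.03
grip_force: 0.0
[[271.04427394 316.68267206]
 [316.8730897  259.57753532]]
```

View pics/w5.png

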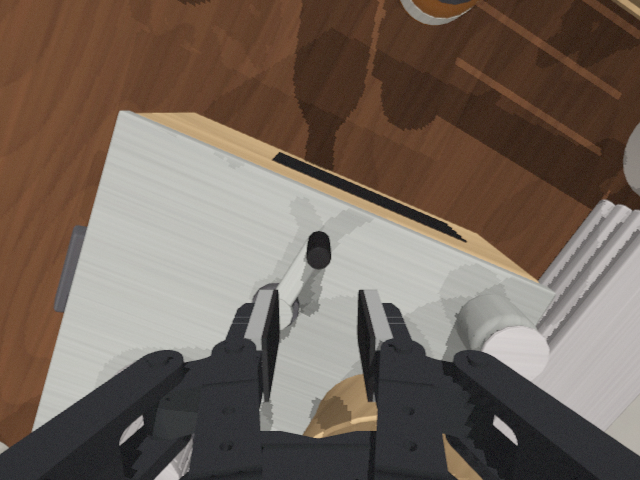

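The stub top is at (318,258), against (317,260) computed for the fully locked position, and the arm is clear of everything. Handing in.

```bash
python3 -c "
from station import bot;print(bot.finish_job())"
```

```text
the job is handed in; nothing more can be done
None
```

I turned the dial clockwise to its felt stop and back four clicks, then let go of it and swung the lock lever to its far end. Camera checks matched the four-click and locked positions, and the job is handed in; no verdict came back. The push against the stop peaked near 0.65 N m, above the 0.3–0.5 you call ample but under the 0.75 limit.

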